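Draw the long turner out from under the pan cover

ROBOT

A 7-joint arm with a two-finger parallel gripper is mounted at the origin on the work surface. World frame = base frame: x ahead of the robot, y to its left, z up, the work surface at z = 0. Lengths are in mm, angles in degrees, forces in N, time in s.
With the tool pointing down it reaches from about 425 to 1025 mm from the base axis. Payload 9.4 kg.
Tool frame: the origin (TCP) lies on the centre line of the jaws, within the pads' length; the fingertips stand 14 mm ahead of it and the grasp point (between the pads) lies 5 mm behind it; y points along the fingers, z is the direction in which the jaws open and shut, and the axes are right-handed (so a half turn about y gives the same grasp; the last joint's range is limited). The gripper opens to 93 mm and grips with 3 to 60 N. Pads are 15 mm wide; open, the fingers measure 128 mm over their backs; the gripper's body (75 mm by 188 mm) begins 65 mm behind the grasp point.
Start: joints at [-75.098, 34.337, -0.143, 91.639, 0.103, 54.024, -4.572], TCP at [239.594, 684.265, 232.618] pointing down, gripper open.
Joint ranges: [-147.43, 147.43], [-19.82, 112.94], [-74.19, 73.91], [6.32, 146.72], [-59.91, 239.91], [6.04, 106.73], [-150.56, 150.56]. Speed limits (degrees/s): [127.2, 127.2, 172.46, 172.46, 180, 180, 180].

INTERFACE

Orientations are given as a 3x3 rotation matrix whose columns are the frame's x, y, z axes.
In Python, from plant import get_state, snapshot, camera_model, job_done gives the robot as it stands.
- The arm moves only by the tool servo_tool, never from a script. Its argument "moves" is a list of rows, each an object of numbers: "x", "y", "z": the shift along the tool's x, y, z in m; "rx", "ry", "rz": the turn, a rotation vector about the tool's x, y, z in rad; "grip": the finger opening in m, from 0 to 0.093. In form: [{"x": .., "y": .., "z": .., "rx": .., "ry": .., "rz": .., "grip": ..}, ...]. A call has 1 to 10 rows; each row shifts and turns the pose as measured when the row begins, along the tool's axes as they then stand; what a row does not reach is not made up. A row lasts 1/10 s, in which the tool goes at most 50 mm and 8.59 degrees, less where a joint would pass 70% of its speed; a pose out of reach is approached as far as the arm can. A call with a gripper value outside its range is refused whole. The fingers move at their own pace and stop on an object; the grip force is fixed at half the most. Time passes only in rows, so rows that do not move let the fingers close. It gives the time, the measured TCP pose, the force and the opening at its end, in the units of the state.
- get_state(): the state, without advancing time (a new reading comes with each control period).
- snapshot(name): name is "scene" or "side" or "wrist"; returns the picture (400x640x3 uint8, red, green, blue); there is no depth.
- camera_model(name): a dict with "mtx" (3x3 intrinsics, pixels), "k1" (the pictures are not rectified: a ray, as slopes to the right and down, at radius r is drawn at 1 + k1 r^2 times it, then the intrinsics apply), "extrinsics" (4x4, takes a point from camera to world coordinates); the wrist camera has in their place "T_tool_cam" (4x4, takes a point from camera to tool coordinates, whose origin is the TCP and whose axes are the tool frame's). Camera axes: x right, y up, looking along -z (the intrinsics and any distortion apply to the point x, -y, -z); pixel columns grow to the right and rows downward; lengths in mm; the calibration is good to about 2 mm. A picture is of the moment at which its call begins: read the wrist's pose just before it. camera_model takes no time and is no camera call.
- job_done(): hands the job in, once; it reports no verdict.
The state is a dict: "clock": time; "joint_positions": joint angles; "qd": joint speeds; "effort": joint torques, N m; "tool_pos": TCP position; "orientation": TCP orientation; "force": force on the tool from outside, world axes, zero at the start; "wrist_torque": the same for the moment, N m; "finger_gap": finger opening in mm.
Only numpy, scipy, OpenCV 4.12 (cv2) and the standard library are available. Lean on these libraries where they do the work, as an engineer would, in place of code of your own. Each camera call takes 0.05 s, during which the arm holds its last target.

TASK

A long turner has slipped under the fixed cover of the shallow steel pan, and it is longer than the opening in the cover. Draw it out through the opening at a slant, handle first, without forcing it against the cover, and leave everything else where it stands. Finish while still holding it still in the air, every part of it more than 5 cm above the cover and touching nothing but the gripper.

Things in the scene. Friction and masses are not known exactly. Their poses are not given: they have to be found in the camera images.
- pan: Fixed shallow steel pan, 330 (x) x 250 (y) mm, walls 5 mm thick, floor top at 5 mm. A fixed flat cover closes it but for one rectangular opening, x from 0 to +140 mm and y from -85 to +85 mm in the pan's frame. Origin: centre of the pan's underside, on the work surface; z up, x along its length, roughly to the robot's left, so the opening is in its left part.
- opening (a point): Centre of the opening, at the level of the cover's top; axes as the pan's (140 mm along x, 170 mm along y).
- cover: The pan's fixed flat aluminium cover, 336 x 256 x 4 mm, underside 62 mm and top 66 mm above the work surface. Origin: centre of its underside, axes as the pan's. The turner's blade and shaft start hidden under its closed -x half, on the robot's right; the handle, all but its rear end, lies below the opening.
- turner: Loose turner, 245 mm long, about 0.18 kg, flat on the pan's floor: black square plastic handle (130 x 22 x 22 mm, x from -7.5 to +122.5), steel shaft (14 mm wide, 9 high, x -55 to +5), flat steel blade (80 x 68 x 3 mm, x -122.5 to -42.5). Origin: mid-length, on the underside; x from blade to handle, z up. Starts within 0.1 rad of the pan's x. Centre of mass near x = +20 mm.
- blade_edge (a point): Middle of the turner's blade edge, the end that starts under the cover.
- handle_end (a point): Middle of the face at the free end of the turner's handle.
- ramekin: Small white bowl, 56 mm wide, 32 mm high, standing on the closed right end of the cover, on the robot's side; origin under its centre.
- weight_puck: Small round steel weight, 40 mm wide, 30 mm high, standing on the closed right end of the cover, on the side away from the robot; origin under its centre.
- basting_brush: Short basting brush, 170 mm long, lying on the counter to the left of the pan.
- sauce_bottle: White bottle, 60 mm wide, 140 mm high, on the counter to the right of the pan; origin under its centre.
- cup_stack: Stack of paper cups, 80 mm wide, 130 mm high, on the counter to the right; origin under its centre.
- shaker: Metal shaker, 48 mm wide, 88 mm high, on the counter to the left; origin under its centre.
- carton: Small cardboard carton, 90 x 120 x 50 mm, on the counter to the right; origin under its centre.
There are look-alikes about, which are no part of the job. There is more than one size of the basting_brush; the job needs the smallest.

How it is judged (in metres and radians):
On the way:
1. the turner slants through the opening: handle end above the cover, blade edge still below it (height (world z) of handle_end above 0.08 m and height (world z) of blade_edge below 0.06 m), for 0.1 s.
At the end, for the whole second after the job is handed in: The turner is held by the gripper's fingers (more than 1 N), at rest (below 0.05 m/s and 0.4 rad/s), free of the pan and its cover, with the blade edge and the handle end both at least 50 mm above the cover's top (116 mm above the work surface); every bystander is within 30 mm of where it started (height (world z) of each of blade_edge, handle_end above 0.116 m and contact force between turner and the fingers above 1 N and contact force between turner and pan below 0.05 N and linear speed of turner below 0.05 m/s and angular speed of turner below 0.4 rad/s and distance of each of ramekin, weight_puck, basting_brush, sauce_bottle, cup_stack, shaker, carton from where it was at the start of the episode below 0.03 m and contact force between turner and ramekin below 0.05 N and contact force between turner and weight_puck below 0.05 N and contact force between turner and basting_brush below 0.05 N and contact force between turner and sauce_bottle below 0.05 N and contact force between turner and cup_stack below 0.05 N and contact force between turner and shaker below 0.05 N and contact force between turner and carton below 0.05 N); the arm keeps its last pose, push and grip.
It fails at once if the turner is forced against the cover (over 25 N) (contact force between turner and cover above 25 N).
It fails at once if a bystander is knocked away or over (distance of any of ramekin, weight_puck, basting_brush, sauce_bottle, cup_stack, shaker, carton from where it was at the start of the episode above 0.05 m or angle between any of ramekin, weight_puck, sauce_bottle, cup_stack, shaker, carton's own z axis and vertical above 0.6 rad).
It also fails if it takes over 43 s, if anything falls off the work surface, if the arm or the gripper's body presses on something with over 40 N, if the wrist force passes 120 N, or if a joint passes its speed limit or range.

## Working session

There is one attempt and no reset: what is moved stays moved. The work goes in short steps, Python scripts to look and compute and a tool call to move; the robot and the scene stay as the last step left them, time stands still between calls to the robot, and variables do not carry over. Pictures are saved under pics/ and viewed, and the job is handed in when it is done.

Besides the shell and the picture viewer there is one more tool, called after "Request:" as name(argument=value, ...), one argument or row to a line, values as JSON. servo_tool: Moves the arm, as the interface text tells. Its arguments: {"type":"object","properties":{"moves":{"type":"array","items":{"type":"object","properties":{"x":{"type":"number"},"y":{"type":"number"},"z":{"type":"number"},"rx":{"type":"number"},"ry":{"type":"number"},"rz":{"type":"number"},"grip":{"type":"number"}}}}},"required":["moves"]}

```bash
mkdir -p pics; ls; python3 - <<'E'
from plant import *
import cv2,numpy as np
np.set_printoptions(precision=4,suppress=True)
print(get_state())
for n in ("scene","side","wrist"):
    print(n,camera_model(n))
    cv2.imwrite(f"pics/{n}0.png",snapshot(n)[:,:,::-1])
E
```

```text
pics
{'clock': 0.0, 'joint_positions': array([-75.0996,  34.3841,  -0.1468,  91.6811,   0.1038,  54.0226,
        -4.5737]), 'qd': array([ 0.0044,  0.0829,  0.0455, -0.0782,  0.0513, -0.0937,  0.0411]), 'effort': array([ -0.0007, -76.506 ,   1.4974, -25.2357,  -0.0523,   0.0167,
         0.0001]), 'tool_pos': array([239.4164, 683.8353, 231.7639]), 'orientation': array([[ 0.9438, -0.0004,  0.3304],
       [-0.3304, -0.0015,  0.9438],
       [ 0.0001, -1.    , -0.0015]]), 'force': array([-0.1312,  0.4902, -0.4298]), 'wrist_torque': array([0.0087, 0.003 , 0.0121]), 'finger_gap': 93.01463922429842}
scene {'mtx': array([[520.4049,   0.    , 331.0347],
       [  0.    , 520.4049, 195.1659],
       [  0.    ,   0.    ,   1.    ]]), 'k1': -0.12485576013951555, 'extrinsics': array([[   0.294 ,   -0.6413,    0.7087, 1599.4204],
       [   0.9557,    0.2055,   -0.2105, -328.8598],
       [  -0.0106,    0.7392,    0.6734, 1132.9441],
       [   0.    ,    0.    ,    0.    ,    1.    ]])}
side {'mtx': array([[408.993 ,   0.    , 320.4158],
       [  0.    , 408.993 , 194.7609],
       [  0.    ,   0.    ,   1.    ]]), 'k1': -0.1020009999660158, 'extrinsics': array([[ -0.8539,   0.2764,  -0.441 , -88.1821],
       [ -0.5203,  -0.4755,   0.7094, 947.9861],
       [ -0.0136,   0.8352,   0.5498, 790.4678],
       [  0.    ,   0.    ,   0.    ,   1.    ]])}
wrist {'mtx': array([[350.0914,   0.    , 324.4919],
       [  0.    , 350.0914, 196.7863],
       [  0.    ,   0.    ,   1.    ]]), 'k1': -0.0701321488788223, 'T_tool_cam': array([[   0.    ,   -0.9627,   -0.2706,  -74.9972],
       [   0.0002,    0.2706,   -0.9627, -152.0956],
       [   1.    ,   -0.    ,    0.0002,   -0.2353],
       [   0.    ,    0.    ,    0.    ,    1.    ]])}
```

View pics/scene0.png

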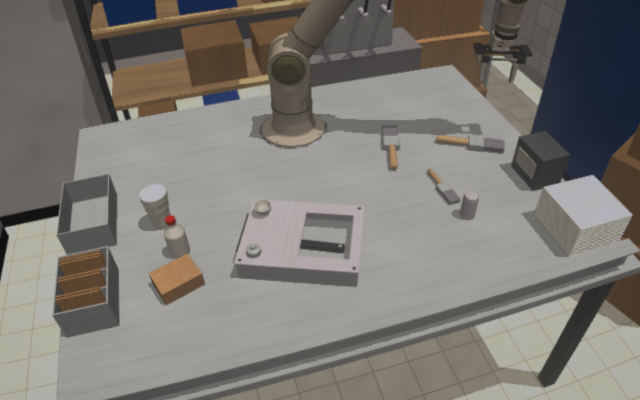

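View pics/side0.png

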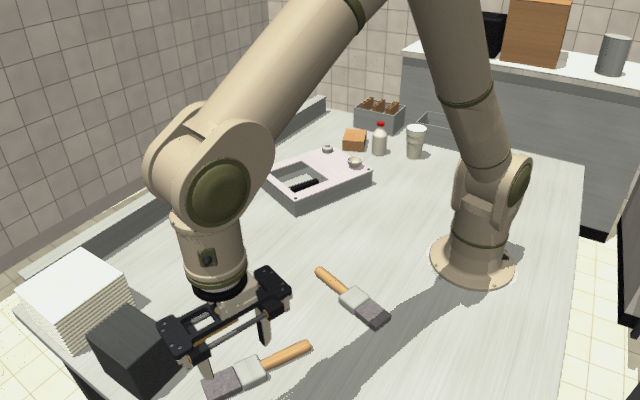

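View pics/wrist0.png

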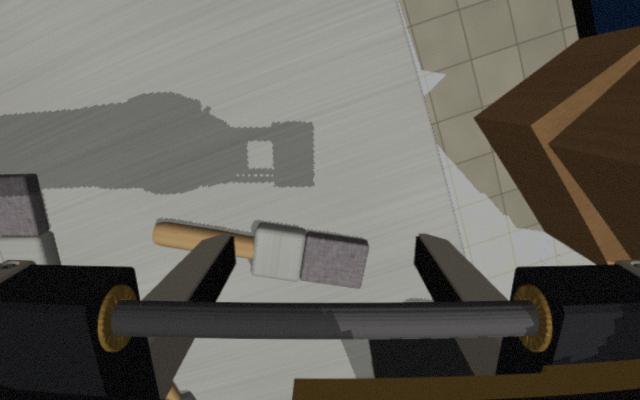

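The scene view shows the pan around (300,240). The handle lies under the opening, from about (300,243) to (345,248). I'll zoom in to measure it.

```bash
cat > h.py <<'E'
import numpy as np,cv2
from plant import *
def ray(n,uv,st=None):
    m=camera_model(n)
    D=np.array([m['k1'],0,0,0,0.])
    p=cv2.undistortPoints(np.array([[uv]],float),m['mtx'],D)[0,0]
    T=m.get('extrinsics')
    if T is None:
        R=np.eye(4);R[:3,:3]=st['orientation'];R[:3,3]=st['tool_pos'];T=R@m['T_tool_cam']
    return T[:3,3],T[:3,:3]@np.array([p[0],-p[1],-1])
def plane(n,uv,z,st=None):
    o,d=ray(n,uv,st);return o+d*(z-o[2])/d[2]
def proj(n,P,st=None):
    m=camera_model(n);T=m.get('extrinsics')
    if T is None:
        R=np.eye(4);R[:3,:3]=st['orientation'];R[:3,3]=st['tool_pos'];T=R@m['T_tool_cam']
    q=np.linalg.inv(T)@np.append(P,1);a,b=q[0]/-q[2],-q[1]/-q[2];s=1+m['k1']*(a*a+b*b)
    return m['mtx'][0,0]*a*s+m['mtx'][0,2],m['mtx'][1,1]*b*s+m['mtx'][1,2]
E
python3 - <<'E'
import cv2
a=cv2.imread('pics/scene0.png');cv2.imwrite('pics/z1.png',cv2.resize(a[190:290,230:380],None,fx=5.3,fy=5.3,interpolation=cv2.INTER_CUBIC))
a=cv2.imread('pics/side0.png');cv2.imwrite('pics/z2.png',cv2.resize(a[130:220,250:380],None,fx=6,fy=6,interpolation=cv2.INTER_CUBIC))
E
```

```text
(no output)
```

View pics/z1.png

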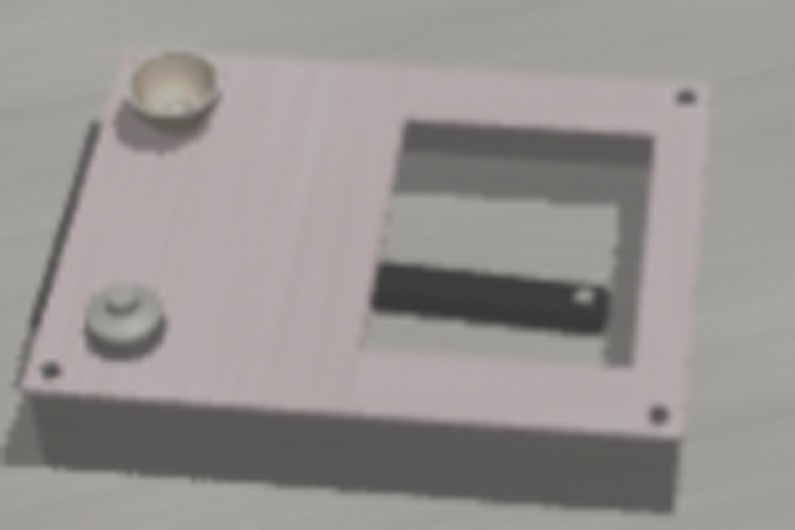

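View pics/z2.png

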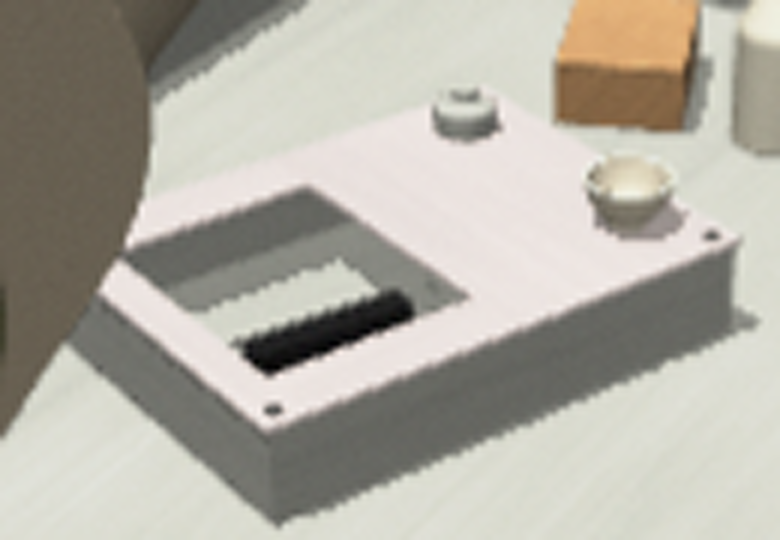

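```bash
python3 - <<'E'
from h import *
np.set_printoptions(precision=1,suppress=True)
f=lambda u,v:((u-2)/5.3+230,(v-2)/5.3+190)
C=[(122,48),(708,82),(682,437),(20,388)];O=[(405,120),(655,135),(632,367),(358,350)]
print("cover");c=[plane("scene",f(*p),66) for p in C];print(np.array(c))
print("open");o=[plane("scene",f(*p),66) for p in O];print(np.array(o))
c=np.array(c);o=np.array(o)
print(c.mean(0),o.mean(0))
for a,b in ((c[0],c[1]),(c[3],c[2]),(o[0],o[1]),(o[3],o[2]),(c[2],c[1]),(o[2],o[1]),(c[3],c[0])):
    d=b-a;print(np.degrees(np.arctan2(d[1],d[0])),np.linalg.norm(d))
print("handle top far edge z27",plane("scene",f(385,265),27),plane("scene",f(608,288),27))
print("bottom near edge z5",plane("scene",f(373,308),5),plane("scene",f(603,333),5))
for n,p,z in (("ram",(172,90),82),("puck",(125,330),66)):print(n,plane("scene",f(*p),z))
E
```

```text
cover
[[ 419.  -226.8   66. ]
 [ 547.8   83.2   66. ]
 [ 784.9  -15.2   66. ]
 [ 654.5 -324.5   66. ]]
open
[[ 525.5  -87.3   66. ]
 [ 578.9   41.    66. ]
 [ 734.1  -24.4   66. ]
 [ 681.  -154.1   66. ]]
[ 601.5 -120.8   66. ] [629.9 -56.2  66. ]
67.43090329455605 335.6147313051336
67.13937268207717 335.6231310535085
67.38491740083566 138.96315711533717
67.7463511068183 140.20593451346318
157.46062249125848 256.69690964080627
157.16136946987365 168.43218561090006
157.4599103250266 254.98920792478484
handle top far edge z27 [ 592.5 -118.4   27. ] [645.4  -7.8  27. ]
bottom near edge z5 [ 601.5 -128.7    5. ] [656.9 -14.3   5. ]
ram [ 479.2 -208.1   82. ]
puck [ 631.8 -265.8   66. ]
```

Request:
servo_tool(
  moves=[
    {"x":0.033,"z":-0.032},
    {"x":0.033,"z":-0.032},
    {"x":0.033,"z":-0.032},
    {"x":0.033,"z":-0.032},
    {"x":0.033,"z":-0.032},
    {"x":0.033,"z":-0.032},
    {"x":0.033,"z":-0.032},
    {"x":0.033,"z":-0.032},
    {"x":0.033,"z":-0.032},
    {"x":0.033,"z":-0.032},
  ],
)

```text
invalid input at $.moves[0]: expected keys x, y, z, rx, ry, rz, grip
```

Request:
servo_tool(
  moves=[
    {"x":0.033,"y":0,"z":-0.032,"rx":0,"ry":0,"rz":0,"grip":0.093},
    {"x":0.033,"y":0,"z":-0.032,"rx":0,"ry":0,"rz":0,"grip":0.093},
    {"x":0.033,"y":0,"z":-0.032,"rx":0,"ry":0,"rz":0,"grip":0.093},
    {"x":0.033,"y":0,"z":-0.032,"rx":0,"ry":0,"rz":0,"grip":0.093},
    {"x":0.033,"y":0,"z":-0.032,"rx":0,"ry":0,"rz":0,"grip":0.093},
    {"x":0.033,"y":0,"z":-0.032,"rx":0,"ry":0,"rz":0,"grip":0.093},
    {"x":0.033,"y":0,"z":-0.032,"rx":0,"ry":0,"rz":0,"grip":0.093},
    {"x":0.033,"y":0,"z":-0.032,"rx":0,"ry":0,"rz":0,"grip":0.093},
    {"x":0.033,"y":0,"z":-0.032,"rx":0,"ry":0,"rz":0,"grip":0.093},
    {"x":0.033,"y":0,"z":-0.032,"rx":0,"ry":0,"rz":0,"grip":0.093},
  ],
)

```text
clock: 1.15
tool_pos: [447.6, 264.5, 228.3]
orientation: [[0.948, -0.004, 0.319], [-0.319, -0.001, 0.948], [-0.003, -1.0, -0.002]]
force: [0.1, 0.2, 0.7]
finger_gap: 92.8
```

Request:
servo_tool(
  moves=[
    {"x":0.034,"y":0,"z":-0.033,"rx":0,"ry":0,"rz":0,"grip":0.093},
    {"x":0.034,"y":0,"z":-0.033,"rx":0,"ry":0,"rz":0,"grip":0.093},
    {"x":0.034,"y":0,"z":-0.033,"rx":0,"ry":0,"rz":0,"grip":0.093},
    {"x":0.034,"y":0,"z":-0.033,"rx":0,"ry":0,"rz":0,"grip":0.093},
    {"x":0.034,"y":0,"z":-0.033,"rx":0,"ry":0,"rz":0,"grip":0.093},
    {"x":0.034,"y":0,"z":-0.033,"rx":0,"ry":0,"rz":0,"grip":0.093},
    {"x":0.034,"y":0,"z":-0.033,"rx":0,"ry":0,"rz":0,"grip":0.093},
    {"x":0.034,"y":0,"z":-0.033,"rx":0,"ry":0,"rz":0,"grip":0.093},
    {"x":0,"y":0,"z":0,"rx":0,"ry":0.14,"rz":0,"grip":0.093},
    {"x":0,"y":0,"z":0,"rx":0,"ry":0.14,"rz":0,"grip":0.093},
  ],
)

```text
clock: 2.15
tool_pos: [627.7, -97.8, 227.3]
orientation: [[0.814, -0.003, 0.581], [-0.581, -0.003, 0.814], [-0.0, -1.0, -0.004]]
force: [-0.1, 0.1, -0.4]
finger_gap: 93.1
```

Request:
servo_tool(
  moves=[
    {"x":0,"y":0,"z":0,"rx":0,"ry":0.14,"rz":0,"grip":0.093},
    {"x":0,"y":0,"z":0,"rx":0,"ry":0.14,"rz":0,"grip":0.093},
    {"x":0,"y":0,"z":0,"rx":0,"ry":0.14,"rz":0,"grip":0.093},
    {"x":0,"y":0,"z":0,"rx":0,"ry":0.14,"rz":0,"grip":0.093},
    {"x":0,"y":0,"z":0,"rx":0,"ry":0.14,"rz":0,"grip":0.093},
    {"x":0,"y":0,"z":0,"rx":0,"ry":0.14,"rz":0,"grip":0.093},
    {"x":0,"y":0,"z":0,"rx":0,"ry":0.14,"rz":0,"grip":0.093},
    {"x":0,"y":0,"z":0,"rx":0,"ry":0.14,"rz":0,"grip":0.093},
    {"x":0,"y":0,"z":0,"rx":0,"ry":0.14,"rz":0,"grip":0.093},
    {"x":0,"y":0,"z":0,"rx":0,"ry":0.14,"rz":0,"grip":0.093},
  ],
)

```text
clock: 3.15
tool_pos: [626.2, -99.9, 225.0]
orientation: [[-0.491, -0.007, 0.871], [-0.871, -0.003, -0.491], [0.006, -1.0, -0.004]]
force: [0.2, 1.3, -0.5]
finger_gap: 92.8
```

Request:
servo_tool(
  moves=[
    {"x":0,"y":0,"z":0,"rx":0,"ry":0,"rz":0,"grip":0.093},
  ],
)

```text
clock: 3.25
tool_pos: [626.1, -99.4, 224.6]
orientation: [[-0.492, -0.007, 0.87], [-0.87, -0.003, -0.492], [0.007, -1.0, -0.005]]
force: [0.2, -0.6, -0.6]
finger_gap: 93.2
```

```bash
python3 - <<'E'
from h import *
np.set_printoptions(precision=4,suppress=True)
s=get_state();print(s)
im=snapshot("wrist");cv2.imwrite("pics/w1.png",im[:,:,::-1]);np.savez("w1.npz",**{k:s[k] for k in("tool_pos","orientation")})
E
```

```text
{'clock': 3.25, 'joint_positions': array([-16.997 ,  31.6801,  31.9319, 105.6951, -21.2058,  49.052 ,
        -4.1729]), 'qd': array([ 0.5229, -0.1833, -0.9978,  0.0857,  1.159 , -0.2715,  4.7391]), 'effort': array([ -0.1211, -63.7308,  10.2712, -21.847 ,  -0.3797,   0.0902,
        -1.5433]), 'tool_pos': array([626.0961, -99.4303, 224.5696]), 'orientation': array([[-0.4923, -0.0074,  0.8704],
       [-0.8704, -0.0034, -0.4923],
       [ 0.0066, -1.    , -0.0048]]), 'force': array([ 0.2036, -0.5779, -0.6342]), 'wrist_torque': array([-0.0584,  0.0731,  0.0218]), 'finger_gap': 93.18530724120951}
```

View pics/w1.png

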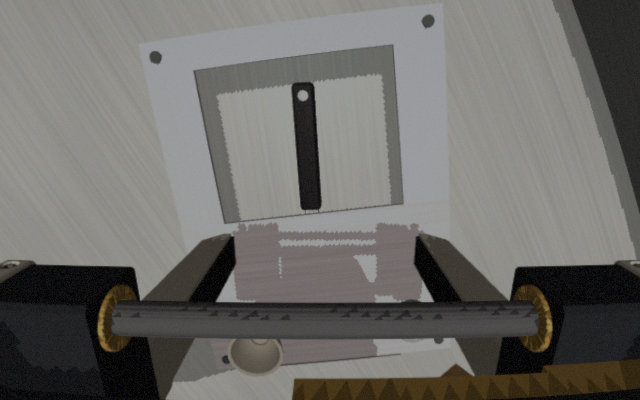

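```bash
python3 - <<'E'
from h import *
np.set_printoptions(precision=1,suppress=True)
s=dict(np.load("w1.npz"));a=cv2.imread("pics/w1.png")
m=(a.max(2)<60).astype(np.uint8);m[:60]=0;m[225:]=0;m[:,:250]=0;m[:,370:]=0
n,l,st,c=cv2.connectedComponentsWithStats(m);i=1+st[1:,4].argmax();print(st[i])
ct=cv2.findContours((l==i).astype(np.uint8),0,2)[0][0]
r=cv2.minAreaRect(ct);b=cv2.boxPoints(r);print(b)
for z in(27,5):print(z,np.array([plane("wrist",p,z,s) for p in b]))
yx=[(y,np.where(l[y]==i)[0]) for y in range(90,205,12)]
for y,x in yx:
    L=plane("wrist",(x[0]-.5,y),27,s);R=plane("wrist",(x[-1]+.5,y),27,s);print(y,x[0],x[-1],(L+R)/2,np.linalg.norm(L-R))
o=np.array([plane("wrist",p,66,s) for p in((195,71),(392,45),(403,204),(224,222))]);print(o,o.mean(0))
E
```

```text
[ 292   82   29  128 2547]
[[291.2  83. ]
 [312.7  81.4]
 [322.2 208.2]
 [300.7 209.8]]
27 [[ 641.2   -6.4   27. ]
 [ 659.8  -15.3   27. ]
 [ 605.  -130.4   27. ]
 [ 584.4 -120.8   27. ]]
5 [[ 639.7   -4.7    5. ]
 [ 659.6  -14.2    5. ]
 [ 601.2 -136.4    5. ]
 [ 579.3 -126.3    5. ]]
90 292 313 [647.3 -17.4  27. ] 21.149148184654294
102 293 314 [642.5 -27.5  27. ] 21.314325803536462
114 294 314 [637.2 -37.6  27. ] 20.50997846637468
126 295 315 [632.2 -48.1  27. ] 20.679738560281322
138 296 316 [627.1 -58.8  27. ] 20.8558331227511
150 297 317 [621.9 -69.6  27. ] 21.038472767742036
162 298 318 [616.7 -80.6  27. ] 21.227888673892693
174 299 318 [610.9 -91.6  27. ] 20.404846413122602
186 300 319 [ 605.4 -103.    27. ] 20.598872824214094
198 300 320 [ 599.4 -114.4   27. ] 21.841135932309335
[[ 577.7   40.3   66. ]
 [ 732.4  -24.2   66. ]
 [ 679.1 -152.9   66. ]
 [ 523.5  -85.8   66. ]] [628.2 -55.7  66. ]
```

Request:
servo_tool(
  moves=[
    {"x":0,"y":0,"z":0,"rx":0,"ry":-0.06,"rz":0,"grip":0.06},
    {"x":-0.023,"y":0.02,"z":-0.017,"rx":0,"ry":0,"rz":0,"grip":0.06},
    {"x":0,"y":0.04,"z":0,"rx":0,"ry":0,"rz":0,"grip":0.06},
    {"x":0,"y":0.04,"z":0,"rx":0,"ry":0,"rz":0,"grip":0.06},
    {"x":0,"y":0,"z":0,"rx":0,"ry":0,"rz":0,"grip":0.06},
    {"x":0,"y":0,"z":0,"rx":0,"ry":0,"rz":0,"grip":0.06},
  ],
)

```text
clock: 3.9
tool_pos: [621.5, -70.9, 123.9]
orientation: [[-0.41, -0.004, 0.912], [-0.912, -0.003, -0.41], [0.004, -1.0, -0.002]]
force: [0.2, -0.1, -0.2]
finger_gap: 60.4
```

```bash
python3 - <<'E'
from h import *
np.set_printoptions(precision=4,suppress=True)
s=get_state();print(s['tool_pos'],s['orientation'],s['joint_positions'],s['force'],s['finger_gap'])
R=s['orientation'];print("to target", R.T@(np.array([620.9,-71.6,24])-s['tool_pos']), np.degrees(np.arctan2(R[1,0],R[0,0])))
cv2.imwrite("pics/w2.png",snapshot("wrist")[:,:,::-1])
E
```

```text
[621.4814 -70.8753 123.9459] [[-0.4097 -0.0035  0.9122]
 [-0.9122 -0.0025 -0.4097]
 [ 0.0038 -1.     -0.0022]] [-15.1249  37.5344  25.287  111.2595 -25.3927  36.9012   2.065 ] [ 0.2143 -0.058  -0.2104] 60.386501233139505
to target [ 0.5233 99.9488 -0.0135] -114.18371785845547
```

View pics/w2.png

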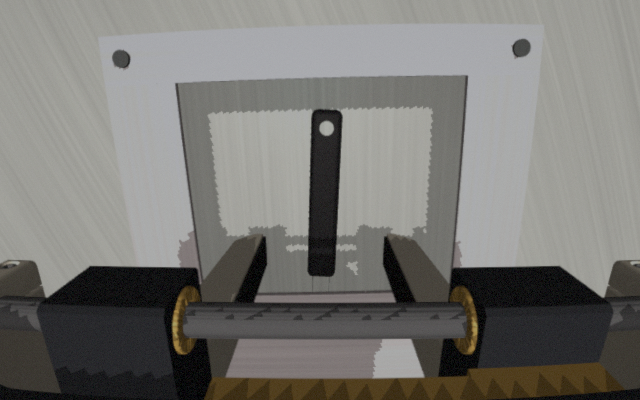

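The view shows the whole handle, from (326,112) to (322,275), centred between the fingers. Next I descend, in steps.

Request:
servo_tool(
  moves=[
    {"x":0,"y":0.02,"z":0,"rx":0,"ry":0.03,"rz":0,"grip":0.06},
    {"x":0,"y":0.025,"z":0,"rx":0,"ry":0,"rz":0,"grip":0.06},
    {"x":0,"y":0.025,"z":0,"rx":0,"ry":0,"rz":0,"grip":0.06},
    {"x":0,"y":0.015,"z":0,"rx":0,"ry":0,"rz":0,"grip":0.06},
    {"x":0,"y":0.005,"z":0,"rx":0,"ry":0,"rz":0,"grip":0.06},
    {"x":0,"y":0,"z":0,"rx":0,"ry":0,"rz":0,"grip":0.06},
    {"x":0,"y":0,"z":0,"rx":0,"ry":0,"rz":0,"grip":0.06},
  ],
)

```text
clock: 4.65
tool_pos: [629.4, -73.2, 43.9]
orientation: [[-0.434, 0.014, 0.901], [-0.901, -0.003, -0.434], [-0.004, -1.0, 0.014]]
force: [-0.7, -0.1, 0.1]
finger_gap: 60.2
```

```bash
python3 - <<'E'
from h import *
np.set_printoptions(precision=4,suppress=True)
s=get_state();print(s['tool_pos'],s['orientation'],s['joint_positions'],s['force'],s['finger_gap'])
R=s['orientation'];print("to target", R.T@(np.array([620.9,-71.6,23])-s['tool_pos']), np.degrees(np.arctan2(R[1,0],R[0,0])))
cv2.imwrite("pics/w3.png",snapshot("wrist")[:,:,::-1])
E
```

```text
[629.4476 -73.2349  43.91  ] [[-0.4336  0.0144  0.901 ]
 [-0.9011 -0.0026 -0.4336]
 [-0.0039 -0.9999  0.0141]] [-11.3962  43.6553  20.0145 112.8765 -30.2992  27.7079   4.8214] [-0.707  -0.0726  0.1314] 60.154721026194366
to target [ 2.3154 20.7807 -8.7043] -115.69743877405175
```

View pics/w3.png

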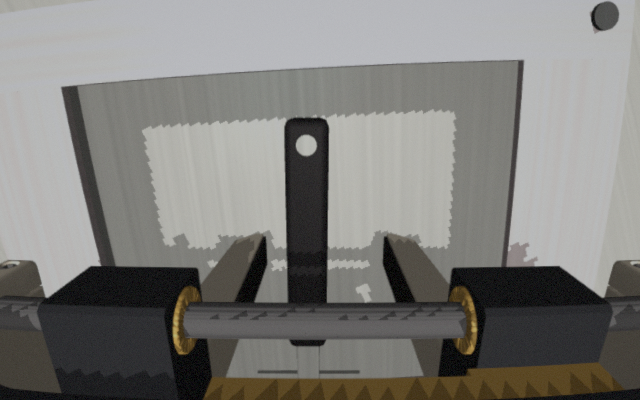

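Request:
servo_tool(
  moves=[
    {"x":0.002,"y":0,"z":-0.009,"rx":-0.014,"ry":0,"rz":0,"grip":0.06},
    {"x":0,"y":0.008,"z":0,"rx":0,"ry":0,"rz":0,"grip":0.06},
    {"x":0,"y":0.008,"z":0,"rx":0,"ry":0,"rz":0,"grip":0.06},
    {"x":0,"y":0,"z":0,"rx":0,"ry":0,"rz":0,"grip":0.06},
  ],
)

```text
clock: 5.1
tool_pos: [620.7, -70.6, 28.8]
orientation: [[-0.433, 0.004, 0.901], [-0.901, 0.004, -0.433], [-0.005, -1.0, 0.002]]
force: [0.3, -0.5, 0.3]
finger_gap: 60.2
```

```bash
cat > st.py <<'E'
from h import *
np.set_printoptions(precision=4,suppress=True)
s=get_state();print(s['clock'],s['tool_pos'],s['joint_positions'],s['force'],s['wrist_torque'],s['finger_gap']);print(s['orientation'])
E
python3 - <<'E'
exec(open('st.py').read())
R=s['orientation'];print("to target", R.T@(np.array([620.9,-71.6,23])-s['tool_pos']), np.degrees(np.arctan2(R[1,0],R[0,0])))
E
```

```text
5.1 [620.6942 -70.5916  28.8057] [-10.5882  44.574   18.6424 113.8    -31.047   26.3034   5.5753] [ 0.3067 -0.5408  0.2732] [-0.1313  0.1035 -0.0002] 60.17388644471121
[[-0.4329  0.0039  0.9014]
 [-0.9014  0.0041 -0.4329]
 [-0.0054 -1.      0.0017]]
to target [0.8512 5.8023 0.6121] -115.65364736358742
```

Request:
servo_tool(
  moves=[
    {"x":0,"y":0.005,"z":0,"rx":0,"ry":0,"rz":0,"grip":0.06},
    {"x":0,"y":0,"z":0,"rx":0,"ry":0,"rz":0,"grip":0.03},
    {"x":0,"y":0,"z":0,"rx":0,"ry":0,"rz":0,"grip":0.015},
    {"x":0,"y":0,"z":0,"rx":0,"ry":0,"rz":0,"grip":0.01},
    {"x":0,"y":0,"z":0,"rx":0,"ry":0,"rz":0,"grip":0.005},
    {"x":0,"y":0,"z":0,"rx":0,"ry":0,"rz":0,"grip":0.005},
  ],
)

```text
clock: 5.7
tool_pos: [620.7, -70.8, 22.8]
orientation: [[-0.433, 0.003, 0.901], [-0.901, 0.004, -0.433], [-0.005, -1.0, 0.001]]
force: [0.7, -0.5, 0.2]
finger_gap: 24.6
```

```bash
python3 st.py
```

```text
5.7 [620.6638 -70.7668  22.7802] [-10.3182  45.0699  18.2462 113.8396 -31.3022  25.7478   5.789 ] [ 0.6888 -0.5069  0.2234] [-0.0737  0.1226 -0.0027] 24.634085692234073
[[-0.4332  0.0031  0.9013]
 [-0.9013  0.004  -0.4332]
 [-0.0049 -1.      0.0011]]
```

Request:
servo_tool(
  moves=[
    {"x":0,"y":0,"z":0,"rx":0,"ry":0,"rz":0,"grip":0.005},
    {"x":0,"y":0,"z":0,"rx":0,"ry":0,"rz":0,"grip":0.005},
  ],
)

```text
clock: 5.9
tool_pos: [620.7, -70.7, 22.9]
orientation: [[-0.433, 0.003, 0.901], [-0.901, 0.004, -0.433], [-0.005, -1.0, 0.001]]
force: [-0.8, 0.4, -0.3]
finger_gap: 22.0
```

```bash
cat > pl.py <<'E'
import numpy as np
G,H=55.6,17.8
def seg(a,b):return np.linspace(a,b,max(2,int(np.hypot(b[0]-a[0],b[1]-a[1])/1.5)))
def box(x0,x1,z0,z1):return np.vstack([seg((x0,z0),(x1,z0)),seg((x1,z0),(x1,z1)),seg((x1,z1),(x0,z1)),seg((x0,z1),(x0,z0))])
T=np.vstack([box(-7.5,122.5,0,22),box(-55,5,0,9),box(-122.5,-42.5,0,3)])-[G,H]   # relative to TCP
BODY=np.vstack([box(-37.5,37.5,70,150),box(-10,10,-10,70)])
def rect(p,x0,x1,z0,z1):
    dx=np.maximum(np.maximum(x0-p[:,0],p[:,0]-x1),0);dz=np.maximum(np.maximum(z0-p[:,1],p[:,1]-z1),0)
    return np.hypot(dx,dz).min()
def clr(x,z,th):
    c,s=np.cos(th),np.sin(th);R=np.array([[c,s],[-s,c]])
    p=T@R+[x,z];b=BODY@R+[x,z]
    return dict(L=rect(p,-168,0,62,66),R=rect(p,140,168,62,66),W=rect(p,160,165,0,62),F=p[:,1].min()-5,bL=rect(b,-168,0,62,66),bR=rect(b,140,168,62,66))
def tcp(bx,bz,th):  # from blade edge underside
    c,s=np.cos(th),np.sin(th);dx,dz=122.5+G,H
    return bx+dx*c-dz*s,bz+dx*s+dz*c
E
python3 st.py; python3 - <<'E'
from pl import *
for bx in range(-125,60,12):
    best=None
    for bz in range(5,140,3):
        for d in range(0,61,2):
            th=np.radians(d);x,z=tcp(bx,bz,th);k=clr(x,z,th)
            m=min(k['L'],k['R'],k['W'],k['F']*1.5+ (0 if bz>5 else 0),k['bL'],k['bR'])
            if best is None or m>best[0]:best=(m,bx,bz,d,x,z,k)
    print([round(float(v),1) for v in best[:6]],{a:round(float(b),1) for a,b in best[6].items()})
E
```

```text
5.9 [620.6711 -70.7175  22.8592] [-10.3234  45.0613  18.2456 113.8431 -31.2967  25.745    5.7895] [-0.8342  0.4172 -0.3241] [-0.0851  0.0919  0.016 ] 22.04023816012761
[[-0.433   0.0032  0.9014]
 [-0.9014  0.004  -0.433 ]
 [-0.005  -1.      0.0012]]
[71.0, -125.0, 137.0, 40.0, -0.0, 265.1] {'L': 71.0, 'R': 224.7, 'W': 240.6, 'F': 132.0, 'bL': 185.0, 'bR': 232.8}
[71.0, -113.0, 137.0, 40.0, 12.0, 265.1] {'L': 71.0, 'R': 217.0, 'W': 232.9, 'F': 132.0, 'bL': 185.3, 'bR': 225.7}
[71.0, -101.0, 137.0, 40.0, 24.0, 265.1] {'L': 71.0, 'R': 209.3, 'W': 225.2, 'F': 132.0, 'bL': 186.4, 'bR': 219.0}
[71.0, -89.0, 137.0, 40.0, 36.0, 265.1] {'L': 71.0, 'R': 201.6, 'W': 217.5, 'F': 132.0, 'bL': 188.3, 'bR': 212.9}
[71.0, -77.0, 137.0, 40.0, 48.0, 265.1] {'L': 71.0, 'R': 193.9, 'W': 209.8, 'F': 132.0, 'bL': 190.8, 'bR': 207.2}
[71.0, -65.0, 137.0, 40.0, 60.0, 265.1] {'L': 71.0, 'R': 186.2, 'W': 202.1, 'F': 132.0, 'bL': 194.1, 'bR': 202.1}
[71.0, -53.0, 137.0, 40.0, 72.0, 265.1] {'L': 71.0, 'R': 178.4, 'W': 194.4, 'F': 132.0, 'bL': 198.1, 'bR': 197.6}
[71.0, -41.0, 137.0, 40.0, 84.0, 265.1] {'L': 71.
[... 276 characters left out ...]
3.6, 'bR': 188.0}
[71.0, -5.0, 137.0, 40.0, 120.0, 265.1] {'L': 71.0, 'R': 147.6, 'W': 163.5, 'F': 132.0, 'bL': 219.9, 'bR': 186.2}
[71.3, 7.0, 137.0, 40.0, 132.0, 265.1] {'L': 71.3, 'R': 139.9, 'W': 155.8, 'F': 132.0, 'bL': 226.6, 'bR': 185.3}
[73.5, 19.0, 137.0, 48.0, 124.9, 281.3] {'L': 73.5, 'R': 137.4, 'W': 155.0, 'F': 132.0, 'bL': 237.2, 'bR': 201.7}
[77.5, 31.0, 137.0, 48.0, 136.9, 281.3] {'L': 77.5, 'R': 128.5, 'W': 146.1, 'F': 132.0, 'bL': 241.8, 'bR': 201.2}
[83.0, 43.0, 137.0, 48.0, 148.9, 281.3] {'L': 83.0, 'R': 119.6, 'W': 137.1, 'F': 132.0, 'bL': 245.0, 'bR': 201.1}
[89.8, 55.0, 137.0, 48.0, 160.9, 281.3] {'L': 89.8, 'R': 110.7, 'W': 128.2, 'F': 132.0, 'bL': 248.8, 'bR': 201.1}
```

```bash
python3 - <<'E'
from pl import *
for bx in range(-125,20,10):
    best=None
    for bz in np.arange(6,60,2):
        for d in range(0,61,2):
            th=np.radians(d);x,z=tcp(bx,bz,th);c,s=np.cos(th),np.sin(th)
            if bx<0:
                q=np.array([0-bx,62-bz]); # corner in turner
                if -q[0]*s+q[1]*c<3: continue
            q=np.array([140-bx,66-bz])
            if q[0]*c+q[1]*s<245 and -q[0]*s+q[1]*c>0 : continue
            k=clr(x,z,th)
            m=min(k['L'],k['R'],k['W'],k['F']*2,k['bL'],k['bR'])
            if best is None or m>best[0]:best=(m,bx,bz,d,x,z,k)
    print([round(float(v),1) for v in best[:6]],{a:round(float(b),1) for a,b in best[6].items()})
E
```

```text
[22.0, -125.0, 18.0, 0.0, 53.1, 35.8] {'L': 22.0, 'R': 29.7, 'W': 40.0, 'F': 13.0, 'bL': 42.7, 'bR': 63.4}
[22.0, -115.0, 18.0, 0.0, 63.1, 35.8] {'L': 22.0, 'R': 24.2, 'W': 30.0, 'F': 13.0, 'bL': 47.3, 'bR': 56.0}
[20.0, -105.0, 16.0, 0.0, 73.1, 33.8] {'L': 26.0, 'R': 24.0, 'W': 20.0, 'F': 11.0, 'bL': 51.9, 'bR': 47.9}
[10.3, -95.0, 18.0, 14.0, 73.5, 78.4] {'L': 10.7, 'R': 10.3, 'W': 23.1, 'F': 13.0, 'bL': 64.3, 'bR': 54.6}
[12.3, -85.0, 12.0, 18.0, 78.9, 84.0] {'L': 12.3, 'R': 18.2, 'W': 28.4, 'F': 7.0, 'bL': 70.6, 'bR': 49.9}
[14.0, -75.0, 12.0, 18.0, 88.9, 84.0] {'L': 15.4, 'R': 15.1, 'W': 25.1, 'F': 7.0, 'bL': 79.5, 'bR': 40.2}
[14.7, -65.0, 16.0, 18.0, 98.9, 88.0] {'L': 14.7, 'R': 15.8, 'W': 25.8, 'F': 11.0, 'bL': 87.5, 'bR': 32.5}
[17.3, -55.0, 14.0, 20.0, 106.3, 91.6] {'L': 17.3, 'R': 17.8, 'W': 28.4, 'F': 9.0, 'bL': 91.6, 'bR': 28.7}
[18.8, -45.0, 16.0, 22.0, 113.5, 99.2] {'L': 18.8, 'R': 22.9, 'W': 34.1, 'F': 11.0, 'bL': 99.1, 'bR': 30.8}
[23.0, -35.0, 18.0, 24.0, 120.5, 106.7] {'L': 23.0, 'R': 27.3, 'W': 39.1, 'F': 13.0, 'bL': 106.4, 'bR': 35.1}
[25.6, -25.0, 18.0, 26.0, 127.3, 112.1] {'L': 25.6, 'R': 29.2, 'W': 41.6, 'F': 13.0, 'bL': 111.9, 'bR': 37.0}
[27.0, -15.0, 20.0, 28.0, 133.9, 119.3] {'L': 27.0, 'R': 32.2, 'W': 45.1, 'F': 15.0, 'bL': 118.9, 'bR': 41.1}
[30.0, -5.0, 20.0, 30.0, 140.3, 124.5] {'L': 30.9, 'R': 32.7, 'W': 46.1, 'F': 15.0, 'bL': 124.0, 'bR': 44.9}
[33.6, 5.0, 22.0, 32.0, 146.6, 131.5] {'L': 33.6, 'R': 34.2, 'W': 48.2, 'F': 17.0, 'bL': 130.6, 'bR': 51.7}
[36.6, 15.0, 24.0, 36.0, 148.6, 143.1] {'L': 36.6, 'R': 39.5, 'W': 54.5, 'F': 19.0, 'bL': 135.7, 'bR': 63.1}
```

```bash
cat > nxt.py <<'E'
import sys
from h import *
from pl import *
from scipy.spatial.transform import Rotation as Ro
p0=np.array([620.7,-70.7,22.9]);u=np.array([.434,.901,0]);up=np.array([0,0,1.]);w=np.array([.901,-.434,0])
def pose(bx,bz,d):
    th=np.radians(d);x,z=tcp(bx,bz,th);c,s=np.cos(th),np.sin(th)
    return p0+(x-53.1)*u+(z-22.9)*up, np.column_stack([-(c*u+s*up),s*u-c*up,w])
np.set_printoptions(precision=3,suppress=True)
s=get_state();R,p=s['orientation'],s['tool_pos']
th=np.arcsin(-R[2,0]);X=53.1+(p-p0)@u;Z=p[2]
c,sn=np.cos(th),np.sin(th)
print('t',round(s['clock'],2),'X,Z,th,lat',X,Z,np.degrees(th),(p-p0)@w,'gap',s['finger_gap'],'F',s['force'],'M',s['wrist_torque'])
print('blade',X-178.1*c+17.8*sn,Z-178.1*sn-17.8*c,{a:round(float(b),1) for a,b in clr(X,Z,th).items()});print('q',s['joint_positions'])
for a in sys.argv[1:]:
    bx,bz,d=map(float,a.split(','));P,Q=pose(bx,bz,d)
    print(a,'d(m)',R.T@(P-p)/1000,'rot',Ro.from_matrix(R.T@Q).as_rotvec(),{k:round(float(b),1) for k,b in clr(53.1+(P-p0)@u,P[2],np.radians(d)).items()})
    R,p=Q,P
E
python3 nxt.py -124,8,3 -122,9,7 -115,10,10 -105,11,13 -95,13,15 -85,13,17 -75,13,18
```

```text
t 5.9 X,Z,th,lat 53.07171440923061 22.859199528297427 0.2849078064703585 -0.018451266882716255 gap 22.04023816012761 F [-0.834  0.417 -0.324] M [-0.085  0.092  0.016]
blade -124.93757214994159 4.173806872682064 {'L': 35.2, 'R': 40.0, 'W': 39.9, 'F': -0.8, 'bL': 30.7, 'bR': 56.6}
q [-10.323  45.061  18.246 113.843 -31.297  25.745   5.789]
-124,8,3 d(m) [ 0.    -0.012  0.   ] rot [-0.001  0.001  0.047] {'L': 25.4, 'R': 28.1, 'W': 39.3, 'F': 3.0, 'bL': 38.9, 'bR': 67.2}
-122,9,7 d(m) [-0.    -0.013  0.   ] rot [-0.    0.    0.07] {'L': 15.7, 'R': 21.5, 'W': 38.8, 'F': 4.0, 'bL': 40.1, 'bR': 78.4}
-115,10,10 d(m) [-0.006 -0.009 -0.   ] rot [ 0.    -0.     0.052] {'L': 9.2, 'R': 15.2, 'W': 33.7, 'F': 5.0, 'bL': 45.1, 'bR': 72.1}
-105,11,13 d(m) [-0.009 -0.009  0.   ] rot [0.    0.    0.052] {'L': 4.3, 'R': 6.3, 'W': 26.6, 'F': 6.0, 'bL': 53.4, 'bR': 63.5}
-95,13,15 d(m) [-0.009 -0.006 -0.   ] rot [ 0.    -0.     0.035] {'L': 10.4, 'R': 9.6, 'W': 23.3, 'F': 8.0, 'bL': 62.6, 'bR': 55.4}
-85,13,17 d(m) [-0.009 -0.004  0.   ] rot [-0.    -0.     0.035] {'L': 13.0, 'R': 15.1, 'W': 25.0, 'F': 8.0, 'bL': 71.3, 'bR': 48.3}
-75,13,18 d(m) [-0.009 -0.    -0.   ] rot [-0.     0.     0.017] {'L': 14.4, 'R': 16.0, 'W': 26.0, 'F': 8.0, 'bL': 80.4, 'bR': 40.5}
```

```bash
python3 nxt.py -124,7,3 -124,7,7 -122,7,10 -118,7,13 -112,7,15 -106,7,17 -100,7,18 -90,9,18 -80,11,18|grep rot
echo; python3 nxt.py  -118,7,14 -115,7,14 -112,7,14 -108,7,15 -106,7,15 -106,8,15 -104,9,15 -100,9,16  -95,9,17|grep rot|sed 's/d(m.*{/{/'
```

```text
-124,7,3 d(m) [ 0.    -0.011  0.   ] rot [-0.001  0.001  0.047] {'L': 26.4, 'R': 28.8, 'W': 39.3, 'F': 2.0, 'bL': 37.9, 'bR': 66.6}
-124,7,7 d(m) [ 0.002 -0.012 -0.   ] rot [-0.    0.    0.07] {'L': 17.5, 'R': 23.7, 'W': 40.8, 'F': 2.0, 'bL': 37.8, 'bR': 80.6}
-122,7,10 d(m) [-0.001 -0.009 -0.   ] rot [ 0.    -0.     0.052] {'L': 11.0, 'R': 22.6, 'W': 40.7, 'F': 2.0, 'bL': 37.7, 'bR': 79.5}
-118,7,13 d(m) [-0.003 -0.009  0.   ] rot [0.    0.    0.052] {'L': 5.0, 'R': 19.3, 'W': 39.3, 'F': 2.0, 'bL': 39.9, 'bR': 76.6}
-112,7,15 d(m) [-0.005 -0.005  0.   ] rot [ 0.    -0.     0.035] {'L': 2.2, 'R': 16.0, 'W': 36.3, 'F': 2.0, 'bL': 44.6, 'bR': 72.3}
-106,7,17 d(m) [-0.005 -0.005 -0.   ] rot [-0.    -0.     0.035] {'L': 0.0, 'R': 17.2, 'W': 35.8, 'F': 2.0, 'bL': 49.5, 'bR': 68.5}
-100,7,18 d(m) [-0.005 -0.001 -0.   ] rot [-0.     0.     0.017] {'L': 2.6, 'R': 18.1, 'W': 34.0, 'F': 2.0, 'bL': 54.8, 'bR': 63.9}
-90,9,18 d(m) [-0.01   0.001  0.   ] rot [ 0. -0.  0.] {'L': 12.6, 'R': 16.9, 'W': 28.4, 'F': 4.0, 'bL': 64.9, 'bR': 54.2}
-80,11,18 d(m) [-0.01   0.001  0.   ] rot [ 0. -0.  0.] {'L': 14.8, 'R': 15.7, 'W': 25.7, 'F': 6.0, 'bL': 75.0, 'bR': 44.8}

-118,7,14 {'L': 2.9, 'R': 20.3, 'W': 40.5, 'F': 2.0, 'bL': 39.3, 'bR': 77.4}
-115,7,14 {'L': 3.6, 'R': 17.3, 'W': 37.5, 'F': 2.0, 'bL': 42.2, 'bR': 74.4}
-112,7,14 {'L': 4.3, 'R': 14.3, 'W': 34.5, 'F': 2.0, 'bL': 45.2, 'bR': 71.4}
-108,7,15 {'L': 3.2, 'R': 12.2, 'W': 32.5, 'F': 2.0, 'bL': 48.5, 'bR': 68.3}
-106,7,15 {'L': 3.7, 'R': 10.3, 'W': 30.5, 'F': 2.0, 'bL': 50.4, 'bR': 66.3}
-106,8,15 {'L': 2.7, 'R': 10.8, 'W': 30.8, 'F': 3.0, 'bL': 50.7, 'bR': 66.3}
-104,9,15 {'L': 2.4, 'R': 9.8, 'W': 29.3, 'F': 4.0, 'bL': 52.9, 'bR': 64.3}
-100,9,16 {'L': 4.5, 'R': 11.4, 'W': 28.5, 'F': 4.0, 'bL': 56.3, 'bR': 61.4}
-95,9,17 {'L': 8.5, 'R': 14.2, 'W': 27.9, 'F': 4.0, 'bL': 60.6, 'bR': 57.7}
```

Request:
servo_tool(
  moves=[
    {"x":0,"y":-0.006,"z":0,"rx":0,"ry":0,"rz":0.02,"grip":0.005},
    {"x":0,"y":-0.006,"z":0,"rx":0,"ry":0,"rz":0.027,"grip":0.005},
    {"x":0.001,"y":-0.006,"z":0,"rx":0,"ry":0,"rz":0.035,"grip":0.005},
    {"x":0.001,"y":-0.006,"z":0,"rx":0,"ry":0,"rz":0.035,"grip":0.005},
    {"x":0,"y":0,"z":0,"rx":0,"ry":0,"rz":0,"grip":0.005},
  ],
)

```text
clock: 6.4
tool_pos: [619.0, -74.1, 49.2]
orientation: [[-0.429, 0.058, 0.901], [-0.894, 0.116, -0.433], [-0.13, -0.992, 0.002]]
force: [-0.9, 0.6, -1.0]
finger_gap: 21.4
```

```bash
python3 nxt.py -122,8,9 -118,8,11.5 -112,8,13 -106,8,14 -100,9,15 -93,11,16 -85,12,17; python3 - <<'E'
from h import *
cv2.imwrite("pics/w4.png",snapshot("wrist")[:,:,::-1])
E
```

```text
t 6.4 X,Z,th,lat 49.31387083282762 49.21255968433542 7.470185041467094 -0.05219132012954501 gap 21.4358952446008 F [-0.89   0.618 -1.038] M [-0.198  0.155 -0.025]
blade -124.9603493661844 8.408807724175396 {'L': 14.9, 'R': 24.7, 'W': 42.0, 'F': 3.4, 'bL': 36.7, 'bR': 81.6}
q [ -1.879  41.401  10.841 114.93  -34.493  25.559  11.939]
-122,8,9 d(m) [-0.002 -0.004  0.   ] rot [-0.002  0.001  0.027] {'L': 12.3, 'R': 22.2, 'W': 40.0, 'F': 3.0, 'bL': 38.5, 'bR': 79.1}
-118,8,11.5 d(m) [-0.003 -0.007 -0.   ] rot [-0.    -0.     0.044] {'L': 7.4, 'R': 18.6, 'W': 37.9, 'F': 3.0, 'bL': 40.9, 'bR': 75.8}
-112,8,13 d(m) [-0.005 -0.003  0.   ] rot [0.    0.    0.026] {'L': 5.4, 'R': 13.3, 'W': 33.3, 'F': 3.0, 'bL': 45.9, 'bR': 70.6}
-106,8,14 d(m) [-0.006 -0.002 -0.   ] rot [ 0.    -0.     0.017] {'L': 4.8, 'R': 8.4, 'W': 28.8, 'F': 3.0, 'bL': 51.2, 'bR': 65.4}
-100,9,15 d(m) [-0.006 -0.003  0.   ] rot [ 0.    -0.     0.017] {'L': 5.7, 'R': 7.2, 'W': 25.6, 'F': 4.0, 'bL': 56.8, 'bR': 60.3}
-93,11,16 d(m) [-0.007 -0.003 -0.   ] rot [-0.    -0.     0.017] {'L': 11.5, 'R': 11.4, 'W': 24.1, 'F': 6.0, 'bL': 63.5, 'bR': 54.5}
-85,12,17 d(m) [-0.008 -0.002  0.   ] rot [-0.    -0.     0.017] {'L': 14.0, 'R': 14.1, 'W': 24.1, 'F': 7.0, 'bL': 71.0, 'bR': 48.1}
```

View pics/w4.png

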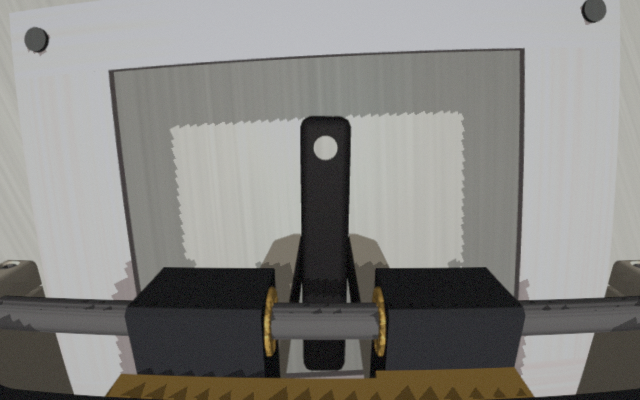

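Tracking is good and the handle is held, with its end at (325,117). I'll carry on through the narrow part.

Request:
servo_tool(
  moves=[
    {"x":-0.002,"y":-0.004,"z":0,"rx":0,"ry":0,"rz":0.027,"grip":0.005},
    {"x":-0.003,"y":-0.007,"z":0,"rx":0,"ry":0,"rz":0.044,"grip":0.005},
    {"x":-0.005,"y":-0.003,"z":0,"rx":0,"ry":0,"rz":0.026,"grip":0.005},
    {"x":0,"y":0,"z":0,"rx":0,"ry":0,"rz":0,"grip":0.005},
  ],
)

```text
clock: 6.85
tool_pos: [622.7, -64.9, 64.8]
orientation: [[-0.42, 0.099, 0.902], [-0.879, 0.205, -0.431], [-0.228, -0.974, 0.001]]
force: [-0.1, -0.3, -0.9]
finger_gap: 21.5
```

```bash
python3 nxt.py  -106,8,14 -100,9,15 -93,11,16 -85,12,17
```

```text
t 6.85 X,Z,th,lat 59.18371397125413 64.82469055598764 13.16940454754028 -0.7166950454004621 gap 21.476250630850085 F [-0.11  -0.301 -0.899] M [-0.323  0.223 -0.032]
blade -110.17698996226486 6.916125013894224 {'L': 6.5, 'R': 11.6, 'W': 31.6, 'F': 1.9, 'bL': 47.4, 'bR': 69.0}
q [  4.151  39.833   4.593 115.187 -37.809  25.729  16.41 ]
-106,8,14 d(m) [-0.004 -0.003  0.001] rot [-0.001  0.003  0.014] {'L': 4.8, 'R': 8.4, 'W': 28.8, 'F': 3.0, 'bL': 51.2, 'bR': 65.4}
-100,9,15 d(m) [-0.006 -0.003  0.   ] rot [ 0.    -0.     0.017] {'L': 5.7, 'R': 7.2, 'W': 25.6, 'F': 4.0, 'bL': 56.8, 'bR': 60.3}
-93,11,16 d(m) [-0.007 -0.003 -0.   ] rot [-0.    -0.     0.017] {'L': 11.5, 'R': 11.4, 'W': 24.1, 'F': 6.0, 'bL': 63.5, 'bR': 54.5}
-85,12,17 d(m) [-0.008 -0.002  0.   ] rot [-0.    -0.     0.017] {'L': 14.0, 'R': 14.1, 'W': 24.1, 'F': 7.0, 'bL': 71.0, 'bR': 48.1}
```

Request:
servo_tool(
  moves=[
    {"x":-0.004,"y":-0.003,"z":0.001,"rx":0,"ry":0.003,"rz":0.014,"grip":0.005},
    {"x":-0.006,"y":-0.003,"z":0,"rx":0,"ry":0,"rz":0.017,"grip":0.005},
    {"x":-0.007,"y":-0.003,"z":0,"rx":0,"ry":0,"rz":0.017,"grip":0.005},
    {"x":0,"y":0,"z":0,"rx":0,"ry":0,"rz":0,"grip":0.005},
  ],
)

```text
clock: 7.25
tool_pos: [630.5, -49.8, 78.0]
orientation: [[-0.416, 0.119, 0.902], [-0.866, 0.25, -0.432], [-0.277, -0.961, -0.001]]
force: [-0.1, -0.7, -2.0]
finger_gap: 22.1
```

```bash
python3 nxt.py  -85,12,17 -75,13,18 -65,14,18.5 -55,14,20 -45,16,22 -35,17,24 -25,18,26; python3 - <<'E'
from h import *
a=snapshot("scene")[:,:,::-1];cv2.imwrite("pics/s5.png",cv2.resize(a[150:290,210:400],None,fx=4,fy=4,interpolation=2))
cv2.imwrite("pics/w5.png",snapshot("wrist")[:,:,::-1])
E
```

```text
t 7.25 X,Z,th,lat 76.21014990420363 78.01149647347913 16.069785810925286 -0.2551775568970583 gap 22.060243838563593 F [-0.119 -0.733 -2.031] M [-0.385  0.21   0.034]
blade -90.00345700581025 11.607529137457824 {'L': 14.4, 'R': 11.4, 'W': 22.7, 'F': 6.6, 'bL': 66.6, 'bR': 51.7}
q [  5.704  38.994   2.147 114.706 -39.541  26.661  17.359]
-85,12,17 d(m) [-0.005 -0.002  0.   ] rot [0.001 0.002 0.016] {'L': 14.0, 'R': 14.1, 'W': 24.1, 'F': 7.0, 'bL': 71.0, 'bR': 48.1}
-75,13,18 d(m) [-0.01  -0.001 -0.   ] rot [-0.     0.     0.017] {'L': 14.4, 'R': 16.0, 'W': 26.0, 'F': 8.0, 'bL': 80.4, 'bR': 40.5}
-65,14,18.5 d(m) [-0.01   0.001 -0.   ] rot [ 0.    -0.     0.009] {'L': 15.9, 'R': 15.7, 'W': 25.9, 'F': 9.0, 'bL': 86.0, 'bR': 32.8}
-55,14,20 d(m) [-0.009 -0.001 -0.   ] rot [-0.     0.     0.026] {'L': 17.3, 'R': 17.8, 'W': 28.4, 'F': 9.0, 'bL': 91.6, 'bR': 28.7}
-45,16,22 d(m) [-0.009 -0.005  0.   ] rot [0.    0.    0.035] {'L': 18.8, 'R': 22.9, 'W': 34.1, 'F': 11.0, 'bL': 99.1, 'bR': 30.8}
-35,17,24 d(m) [-0.009 -0.003 -0.   ] rot [ 0.    -0.     0.035] {'L': 23.9, 'R': 26.4, 'W': 38.2, 'F': 12.0, 'bL': 105.6, 'bR': 34.2}
-25,18,26 d(m) [-0.009 -0.003  0.   ] rot [-0.     0.     0.035] {'L': 25.6, 'R': 29.2, 'W': 41.5, 'F': 13.0, 'bL': 111.9, 'bR': 37.0}
```

View pics/s5.png

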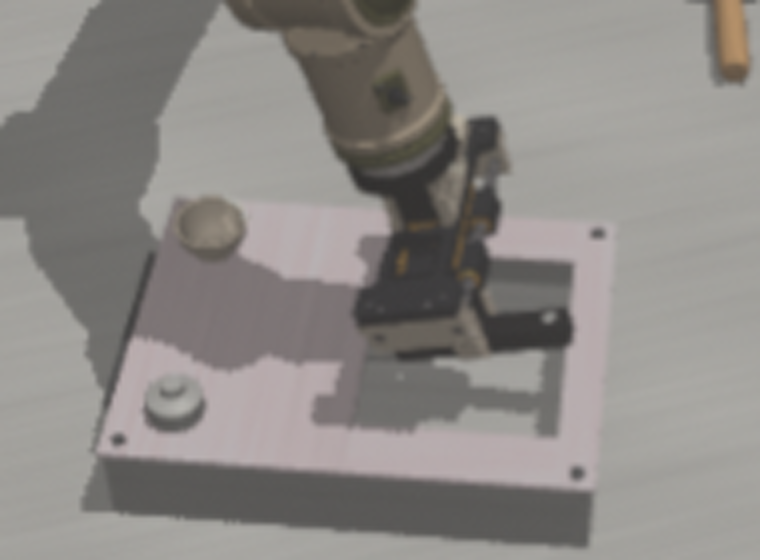

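View pics/w5.png

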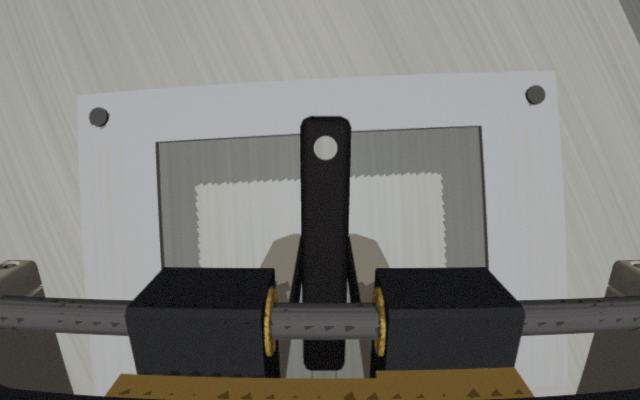

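The handle end now rises above the cover at the opening's right edge, at (570,328) in the zoomed view. It hasn't slipped: it is still at (325,117) in the wrist picture. I'll continue drawing it out.

Request:
servo_tool(
  moves=[
    {"x":-0.005,"y":-0.002,"z":0,"rx":0,"ry":0.002,"rz":0.016,"grip":0.005},
    {"x":-0.01,"y":-0.001,"z":0,"rx":0,"ry":0,"rz":0.017,"grip":0.005},
    {"x":-0.01,"y":0.001,"z":0,"rx":0,"ry":0,"rz":0.009,"grip":0.005},
    {"x":-0.009,"y":-0.001,"z":0,"rx":0,"ry":0,"rz":0.026,"grip":0.005},
    {"x":0,"y":0,"z":0,"rx":0,"ry":0,"rz":0,"grip":0.005},
  ],
)

```text
clock: 7.85
tool_pos: [644.9, -18.7, 91.6]
orientation: [[-0.408, 0.148, 0.901], [-0.845, 0.312, -0.434], [-0.346, -0.938, -0.002]]
force: [-0.2, -0.6, -1.3]
finger_gap: 21.9
```

```bash
python3 nxt.py  -45,16,22 -35,17,24 -25,18,26 -15,20,28 -5,20,30 5,22,32 15,26,34 
```

```text
t 7.85 X,Z,th,lat 110.4480193907571 91.55955703251976 20.216016603767482 -0.7539276638465043 gap 21.89566624361731 F [-0.211 -0.629 -1.268] M [-0.475  0.291 -0.025]
blade -50.52941273051668 13.311768899942525 {'L': 19.5, 'R': 16.4, 'W': 27.1, 'F': 8.3, 'bL': 93.5, 'bR': 25.8}
q [  7.268  38.517  -1.804 114.019 -42.665  26.958  18.504]
-45,16,22 d(m) [-0.005 -0.006  0.001] rot [ 0.002 -0.     0.031] {'L': 18.8, 'R': 22.9, 'W': 34.1, 'F': 11.0, 'bL': 99.1, 'bR': 30.8}
-35,17,24 d(m) [-0.009 -0.003 -0.   ] rot [ 0.    -0.     0.035] {'L': 23.9, 'R': 26.4, 'W': 38.2, 'F': 12.0, 'bL': 105.6, 'bR': 34.2}
-25,18,26 d(m) [-0.009 -0.003  0.   ] rot [-0.     0.     0.035] {'L': 25.6, 'R': 29.2, 'W': 41.5, 'F': 13.0, 'bL': 111.9, 'bR': 37.0}
-15,20,28 d(m) [-0.009 -0.004 -0.   ] rot [0.    0.    0.035] {'L': 27.1, 'R': 32.2, 'W': 45.1, 'F': 15.0, 'bL': 118.9, 'bR': 41.1}
-5,20,30 d(m) [-0.008 -0.002  0.   ] rot [ 0.    -0.     0.035] {'L': 30.9, 'R': 32.7, 'W': 46.1, 'F': 15.0, 'bL': 124.0, 'bR': 44.9}
5,22,32 d(m) [-0.009 -0.003 -0.   ] rot [0.    0.    0.035] {'L': 33.6, 'R': 34.2, 'W': 48.2, 'F': 17.0, 'bL': 130.6, 'bR': 51.7}
15,26,34 d(m) [-0.01  -0.004 -0.   ] rot [-0.    -0.     0.035] {'L': 35.2, 'R': 36.7, 'W': 51.2, 'F': 21.0, 'bL': 138.6, 'bR': 60.5}
```

Request:
servo_tool(
  moves=[
    {"x":-0.005,"y":-0.006,"z":0.001,"rx":0.002,"ry":0,"rz":0.031,"grip":0.005},
    {"x":-0.009,"y":-0.003,"z":0,"rx":0,"ry":0,"rz":0.035,"grip":0.005},
    {"x":-0.009,"y":-0.003,"z":0,"rx":0,"ry":0,"rz":0.035,"grip":0.005},
    {"x":-0.009,"y":-0.004,"z":0,"rx":0,"ry":0,"rz":0.035,"grip":0.005},
    {"x":-0.008,"y":-0.002,"z":0,"rx":0,"ry":0,"rz":0.035,"grip":0.005},
    {"x":-0.009,"y":-0.003,"z":0,"rx":0,"ry":0,"rz":0.035,"grip":0.005},
    {"x":0,"y":0,"z":0,"rx":0,"ry":0,"rz":0,"grip":0.005},
  ],
)

```text
clock: 8.55
tool_pos: [661.6, 13.5, 133.0]
orientation: [[-0.367, 0.233, 0.901], [-0.76, 0.483, -0.435], [-0.537, -0.844, 0.0]]
force: [-0.0, -0.2, -1.9]
finger_gap: 21.5
```

```bash
python3 nxt.py  15,26,34 20,45,34 20,65,34 20,90,34 20,115,34 20,140,34 20,155,34;python3 - <<'E'
from h import *
cv2.imwrite("pics/w6.png",snapshot("wrist")[:,:,::-1])
E
```

```text
t 8.55 X,Z,th,lat 146.7522930513372 133.01652793312797 32.45245247935371 0.31150490292361105 gap 21.54391590058328 F [-0.002 -0.199 -1.895] M [-0.699  0.435 -0.041]
blade 6.016387926254396 22.427853067101612 {'L': 33.6, 'R': 35.1, 'W': 49.2, 'F': 17.4, 'bL': 131.3, 'bR': 53.2}
q [ 18.14   37.947 -14.54  113.901 -52.078  28.005  28.119]
15,26,34 d(m) [-0.009 -0.003 -0.   ] rot [-0.001 -0.001  0.027] {'L': 35.2, 'R': 36.7, 'W': 51.2, 'F': 21.0, 'bL': 138.6, 'bR': 60.5}
20,45,34 d(m) [-0.015 -0.013  0.   ] rot [-0.  0.  0.] {'L': 23.4, 'R': 49.7, 'W': 64.2, 'F': 40.0, 'bL': 157.0, 'bR': 79.5}
20,65,34 d(m) [-0.011 -0.017  0.   ] rot [-0.  0.  0.] {'L': 18.4, 'R': 66.3, 'W': 80.8, 'F': 60.0, 'bL': 174.0, 'bR': 99.5}
20,90,34 d(m) [-0.014 -0.021  0.   ] rot [-0.  0.  0.] {'L': 31.3, 'R': 87.0, 'W': 101.5, 'F': 85.0, 'bL': 196.0, 'bR': 124.5}
20,115,34 d(m) [-0.014 -0.021  0.   ] rot [-0.  0.  0.] {'L': 52.9, 'R': 107.7, 'W': 122.2, 'F': 110.0, 'bL': 215.3, 'bR': 149.5}
20,140,34 d(m) [-0.014 -0.021  0.   ] rot [-0.  0.  0.] {'L': 76.7, 'R': 128.4, 'W': 142.9, 'F': 135.0, 'bL': 233.4, 'bR': 174.5}
20,155,34 d(m) [-0.008 -0.012  0.   ] rot [-0.  0.  0.] {'L': 91.2, 'R': 140.9, 'W': 155.4, 'F': 150.0, 'bL': 244.8, 'bR': 189.5}
```

View pics/w6.png

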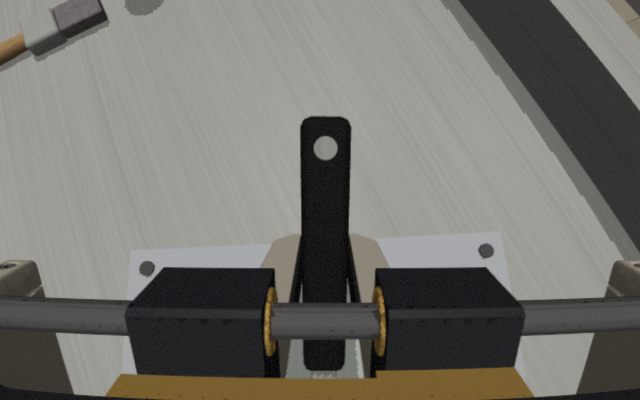

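The handle has still not slipped (end at (325,117)). Joint 5 is near its limit at -52°, so I stop tilting and lift in short steps.

Request:
servo_tool(
  moves=[
    {"x":-0.009,"y":-0.003,"z":0,"rx":0,"ry":0,"rz":0,"grip":0.005},
    {"x":-0.012,"y":-0.01,"z":0,"rx":0,"ry":0,"rz":0,"grip":0.005},
    {"x":0,"y":0,"z":0,"rx":0,"ry":0,"rz":0,"grip":0.005},
  ],
)

```text
clock: 8.9
tool_pos: [666.1, 23.5, 155.2]
orientation: [[-0.368, 0.231, 0.901], [-0.761, 0.481, -0.435], [-0.533, -0.846, -0.001]]
force: [-1.3, -0.3, -1.8]
finger_gap: 21.5
```

```bash
python3 nxt.py   20,45,32 20,65,31 20,90,30 20,115,30 20,140,30 20,155,30
```

```text
t 8.9 X,Z,th,lat 157.7033998164399 155.17625393160884 32.23463292431663 -0.000965091391026439 gap 21.518961222580838 F [-1.335 -0.26  -1.75 ] M [-0.671  0.412  0.003]
blade 16.548091236714313 45.12340817211729 {'L': 20.7, 'R': 48.2, 'W': 62.2, 'F': 40.1, 'bL': 156.0, 'bR': 75.4}
q [ 15.793  35.989 -12.606 112.964 -50.63   30.142  24.64 ]
20,45,32 d(m) [-0.003  0.003 -0.   ] rot [ 0.    -0.001 -0.004] {'L': 23.4, 'R': 45.8, 'W': 59.8, 'F': 40.0, 'bL': 158.0, 'bR': 74.7}
20,65,31 d(m) [-0.011 -0.014  0.   ] rot [ 0.     0.    -0.017] {'L': 18.5, 'R': 60.9, 'W': 74.7, 'F': 60.0, 'bL': 174.9, 'bR': 92.3}
20,90,30 d(m) [-0.013 -0.018 -0.   ] rot [ 0.    -0.    -0.017] {'L': 31.3, 'R': 80.8, 'W': 94.2, 'F': 85.0, 'bL': 196.5, 'bR': 114.8}
20,115,30 d(m) [-0.012 -0.022  0.   ] rot [-0.  0.  0.] {'L': 52.9, 'R': 102.4, 'W': 115.9, 'F': 110.0, 'bL': 213.8, 'bR': 139.8}
20,140,30 d(m) [-0.012 -0.022  0.   ] rot [-0.  0.  0.] {'L': 76.7, 'R': 124.1, 'W': 137.5, 'F': 135.0, 'bL': 230.9, 'bR': 164.8}
20,155,30 d(m) [-0.007 -0.013  0.   ] rot [-0.  0.  0.] {'L': 91.2, 'R': 137.1, 'W': 150.5, 'F': 150.0, 'bL': 241.8, 'bR': 179.8}
```

Request:
servo_tool(
  moves=[
    {"x":-0.014,"y":-0.011,"z":0,"rx":0,"ry":0,"rz":-0.01,"grip":0.005},
    {"x":-0.013,"y":-0.018,"z":0,"rx":0,"ry":0,"rz":-0.017,"grip":0.005},
    {"x":-0.012,"y":-0.022,"z":0,"rx":0,"ry":0,"rz":0,"grip":0.005},
    {"x":-0.012,"y":-0.022,"z":0,"rx":0,"ry":0,"rz":0,"grip":0.005},
    {"x":-0.007,"y":-0.013,"z":0,"rx":0,"ry":0,"rz":0,"grip":0.005},
    {"x":0,"y":0,"z":0,"rx":0,"ry":0,"rz":0,"grip":0.005},
    {"x":0,"y":0,"z":0,"rx":0,"ry":0,"rz":0,"grip":0.005},
  ],
)

```text
clock: 9.6
tool_pos: [667.1, 31.1, 259.4]
orientation: [[-0.373, 0.215, 0.903], [-0.778, 0.457, -0.43], [-0.505, -0.863, -0.003]]
force: [0.5, 0.1, -1.9]
finger_gap: 21.9
```

```bash
python3 nxt.py; python3 - <<'E'
from h import *
a=snapshot("scene")[:,:,::-1];cv2.imwrite("pics/s7.png",a)
cv2.imwrite("pics/side7.png",snapshot("side")[:,:,::-1])
cv2.imwrite("pics/w7.png",snapshot("wrist")[:,:,::-1])
E
```

```text
t 9.6 X,Z,th,lat 164.9831677723602 259.44151602646286 30.31830727687352 -2.437158329803134 gap 21.946803287701712 F [ 0.548  0.057 -1.866] M [-0.617  0.342 -0.018]
blade 20.226640972902395 154.17044711881923 {'L': 90.5, 'R': 136.6, 'W': 150.1, 'F': 149.2, 'bL': 241.6, 'bR': 179.8}
q [  8.988  27.51   -4.607 108.202 -41.98   41.263  11.002]
```

View pics/s7.png

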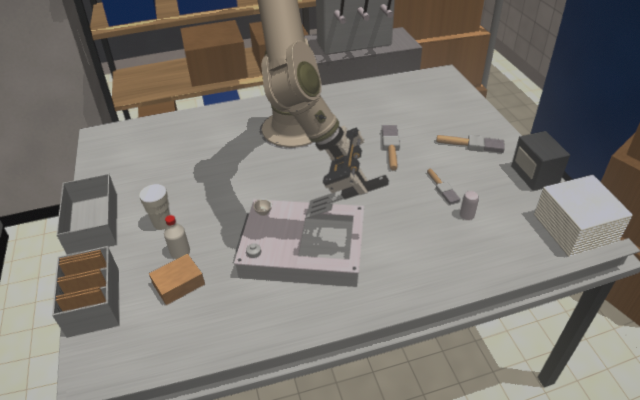

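View pics/side7.png

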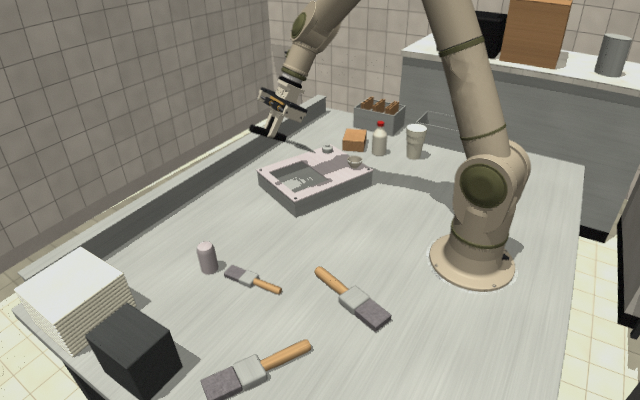

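View pics/w7.png

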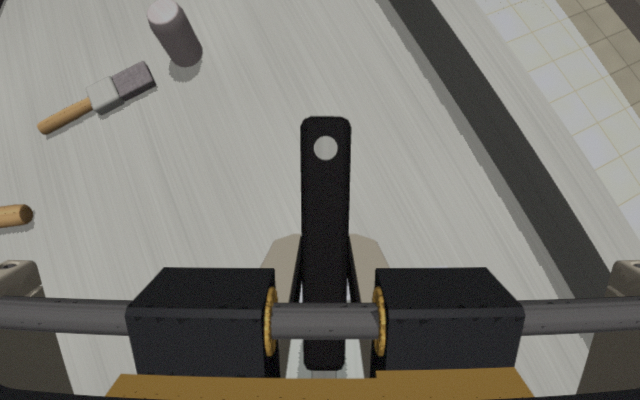

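```bash
python3 - <<'E'
from h import *
s=get_state();R=s['orientation'];p=s['tool_pos']
for y in(-34,0,34):
    P=p+R@np.array([178.1,17.8,y]);print(P,proj("scene",P))
print(s['qd'])
a=cv2.imread("pics/s7.png");cv2.imwrite("pics/z7.png",cv2.resize(a[150:250,240:390],None,fx=5,fy=5,interpolation=2))
a0=cv2.imread("pics/scene0.png");d=np.abs(a.astype(int)-a0).max(2)
for n,(x0,y0,x1,y1) in dict(ram=(250,196,274,218),puck=(242,240,264,260),brush=(425,165,462,205),shaker=(458,190,482,222),bottle=(162,213,190,262),cups=(138,182,172,228),carton=(148,255,206,302)).items():print(n,(d[y0:y1,x0:x1]>40).mean().round(3))
E
```

```text
[573.37454919 -84.86931699 153.67052496] (np.float64(310.01582424330326), np.float64(200.8539014026675))
[604.05591801 -99.51953785 153.51356613] (np.float64(307.8177554216362), np.float64(209.34716493533864))
[ 634.73728683 -114.16975871  153.35660729] (np.float64(305.54389214038383), np.float64(218.1389560739924))
[ 0.21119195  0.10939318  0.1307595  -0.03228072  0.07734498  0.23084564
 -0.29688752]
ram 0.106
puck 0.0
brush 0.0
shaker 0.0
bottle 0.0
cups 0.0
carton 0.0
```

View pics/z7.png

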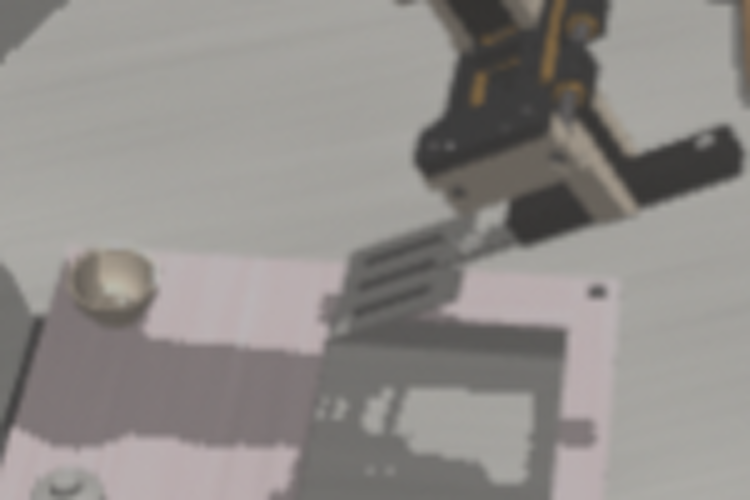

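```bash
python3 -c "
from plant import *
print(job_done())"
```

```text
the job is handed in; nothing more can be done
None
```

I drew the turner out of the pan handle first and handed the job in at about 9.8 s of the 43 s. No verdict was reported, so these are my own checks.

I gripped the handle about 67 mm from its free end and tilted it while pulling it forward. It passed the narrow part of the opening at 13–16°, reached about 32° on the way out, and was then lifted straight up.

**Last checks:**
- **Height:** the blade edge was about 153 mm above the work surface and the handle end higher, against the required 116 mm. The blade corners in the scene picture matched their predicted pixels to within about 2 pixels.
- **Grip:** the finger opening read 21.9 mm on the 22 mm handle. The handle stayed at the same pixels in the wrist pictures from first lift to end, so it had not slipped. Force on the tool was about 1.9 N, close to the turner's weight. The arm was at rest.
- **Contact with the cover:** the readings between moves never showed more than about 2 N. By geometry the smallest planned clearance was about 5 mm.
- **Bystanders:** the picture regions of the puck, brush, shaker, bottle, cups and carton were unchanged from the first scene picture. The ramekin's region differed by 11%. I put that down to the arm's shadow, because the bowl itself appears at the same pixels.

The arm kept a margin, but joint 5 came close to its limit: I last read it at -52° against -59.9°, so I stopped tilting there.

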